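# Show the trackball to the webcam

## Robot

A 6-joint arm with a two-finger parallel gripper is mounted at the origin on the work surface. World frame = base frame: x ahead of the robot, y to its left, z up, the work surface at z = 0. Lengths are in m, angles in degrees, forces in N, time in s.
With the tool pointing down it reaches from about 0.35 to 0.975 m from the base axis. Payload 17.4 kg.
Tool frame: the origin (TCP) lies midway between the tips of the shut fingers; the grasp point (between the pads) lies behind it (r.grip_depth is the x of the grasp point in the tool frame, in m); x points along the fingers, y is the direction in which the jaws open and shut, and the axes are right-handed (so a half turn about x gives the same grasp; the last joint's range is limited). The gripper opens to 85 mm and grips with 20 to 120 N. Pads are 22 mm wide; open, the fingers measure 114 mm over their backs; the gripper's body (76 mm by 85 mm) begins 54 mm behind the grasp point. The pads swing forward as they close: fully open they stand 13 mm farther back than shut.
Start: joints at [65.157, 6.646, 82.598, -0, 90.757, -2.166], TCP at [0.26, 0.623, 0.2] pointing down, gripper open.
Joint ranges: [-162.19, 162.19], [-47.58, 125.68], [4.15, 143.07], [-65.23, 245.23], [0.69, 171.88], [-170.13, 170.13]. Speed limits (degrees/s): [108.29, 108.29, 127.2, 180, 180, 180].

## Interface

Orientations are given as a 3x3 rotation matrix whose columns are the frame's x, y, z axes.
In Python, from bench import r gives the robot as it stands. The module is installed in compiled form; this text tells all that it offers.
- The arm moves only by the tool servo_tool, never from a script. Its argument "rows" is one flat list of numbers, 7 for each row, row after row: the shift along the world's x, y, z in cm, then the turn, a rotation vector about the world's x, y, z in rad, then the closure, from -1 (fully open) to 1 (shut). A call has exactly 5 rows; each row shifts and turns the commanded pose from where the row before left it; what a row does not reach is not made up. A row lasts 1/10 s, in which the tool goes at most 50 mm and 8.59 degrees, less where a joint would pass 70% of its speed; a pose out of reach is approached as far as the arm can. A call with a gripper value outside its range is refused whole. The fingers move at their own pace and stop on an object; "force" is the grip in N (left out, the last holds). Time passes only in rows, so rows that do not move let the fingers close, or fill a call up. It gives the time, the measured TCP pose, the force and the opening at its end, in the units of the state.
- r.sense(): the state, without advancing time (a new reading comes with each control period).
- r.capture(name): name is "side" or "top" or "wrist"; returns the picture (384x512x3 uint8, blue, green, red); there is no depth.
- r.get_calibration(name): a dict with "mtx" (3x3 intrinsics, pixels), "D" ([k1, k2, p1, p2, k3] as OpenCV has them; the pictures are not rectified), "R" (3x3) and "t" (3): a world point X has camera coordinates R X + t. Camera axes: x right, y down, z forward; pixel columns grow to the right and rows downward; lengths in m; the calibration is good to about 2 mm. A picture is of the moment at which its call begins: read the wrist's pose just before it. get_calibration takes no time and is no camera call; for the wrist camera it gives the pose at the moment of the call.
- r.finish_job(): hands the job in, once; it reports no verdict.
Trained networks look in the newest picture that a camera, given by its name, has taken for a name from the list of things; names that differ only in an ending like _2 or _b are one class to them, and where a whole thing is asked for, a point or a joint stands for the part that bears it (a point fixed in the world has none). Each returns a list of dicts, best first, with "score" (0 to 1); they miss things now and then, are a little off and sometimes report something else, mostly with a low value. They report only what shows in the picture. A call takes as long as a camera call. They do not tell look-alikes from the thing itself.
- r.trace(camera, thing): "region" (384x512 bool, what is visible of it) and "box" ([left, top, width, height] in pixels, round what is visible of it).
The state is a dict: "clock": time; "q": joint angles; "qd": joint speeds; "joint_efforts": joint torques, N m; "ee_pos": TCP position; "tool_rot": TCP orientation; "force": force on the tool from outside, world axes, zero at the start; "wrist_torque": the same for the moment, N m; "gripper_width": opening from 0.0 (shut) to 1.0 (fully open).
Only numpy, scipy, OpenCV 4.12 (cv2) and the standard library are available. Lean on these libraries where they do the work, as an engineer would, in place of code of your own. Each camera call takes 0.05 s, during which the arm holds its last target.

## Task

First turn the dial on the grey light controller to the green mark. Then lift the blue dish by the orange grip of its arched handle and, above its coaster, turn it a quarter turn (either way) so that the webcam looks squarely through the open arch at the red ball, with the ball at the height of the lens. Keep the dish level, the ball in the middle of it and everything else where it is, and finish while still holding the dish there, still.

Things in the scene. Friction and masses are not known exactly. Their poses are not given: they have to be found in the camera images.
- controller: grey fixed box, 130 x 130 x 45 mm, the dial in the middle of its top; origin at the centre of its underside, z up. Flat dots on top, 47 mm from the dial's axis, mark the dial's four clicks, at 0.675, 0.225, -0.225, -0.675 rad from the box's x axis (anticlockwise from above); three white, one green (15 mm across), which is the third or the fourth
- dial (a joint): dial angle, rad, growing clockwise from above; clicks at 0, 0.45, 0.9, 1.35, stops just beyond. A spring pulls it into the nearest click; 0.1 N m turns it. Black disc 62 mm across with an upright bar across it, 52 mm long, 14 mm thick, top 90 mm above the desk (disc top 56 mm). White line at one end of the bar: the pointer, at joint value v it lies 0.675 - v rad from the controller's x axis
- dial_grip (a point): on the dial's axis, within the bar at the height to grip, 75 mm above the desk (15 mm under the bar's top)
- pointer (a point): the point that the dial's pointer points to: 47 mm from the dial's axis along the pointer, level with the marks
- mark_green_c (a point): centre of the green mark on top of the controller, 46 mm above the desk; its place may differ between the third and the fourth click
- coaster: fixed round cork coaster, 110 mm across, 15 mm high, on which the dish starts; origin at the centre of its underside; its x axis points to the webcam
- dish_grip (a point): centre of the orange grip, 60 mm long (x), 18 mm thick (y, grip across this), 28 mm high, on top of the arched handle; 108 mm above the dish's underside, on its axis. Axes are the dish's: x along the arch from leg to leg, z up. At the start x points to the webcam within 0.06 rad, a leg hiding the ball from it. Dish and ball weigh about 0.35 kg
- dish_centre (a point): lowest point of the dish's hollow, on its axis, 6 mm above its underside (102 mm below dish_grip). Blue dish, 128 mm across; its hollow is a shallow cone rising 8 degrees outwards, rim 22 mm high; the arch of flat aluminium strip 22 mm wide has its legs 66 mm either side of the axis and is 94 mm high under the grip
- ball_center (a point): centre of the red trackball, 38 mm across, about 60 g, loose in the middle of the dish; its centre is 19 mm above dish_centre when it lies in the middle. It rolls off centre if the dish tips by more than 8 degrees or is jerked (about 1.3 m/s2)
- lens (a point): front of the webcam's lens, 150 mm above the desk; the webcam (black head, 80 mm wide, on a fixed stand with a foot 64 mm across, top at 165 mm) stands 210 to 240 mm beyond the coaster and looks at it along its own -x; z up
- notes: bystander: yellow sticky-note block, 50 x 50 x 22 mm; origin at its underside
- phone: bystander: black phone lying flat, 150 x 72 x 9 mm, long side along its x; origin at its underside
- mug: bystander: white mug, 82 mm across, 95 mm high; origin at its underside
- notebook: bystander: blue notebook lying flat, 140 x 210 x 14 mm, long side along its y; origin at its underside
- mouse: bystander: grey round computer mouse, 62 mm across, 36 mm high; origin at its underside
- driver: bystander: small screwdriver lying flat, 160 mm long along its x
There are look-alikes about, which are no part of the job. Leave any purple or yellow look-alike of the part that bears dish_grip alone.

How it is judged:
By the outcome, as a careful person would: the job done as asked, in the order asked, and still so for the second after the job is handed in, while the arm keeps its last pose, push and grip.
It also fails if it takes over 56 s, if anything falls off the work surface, if the arm or the gripper's body presses on something with over 40 N, if the wrist force passes 120 N, or if a joint passes its speed limit or range.

## Working session

There is one attempt and no reset: what is moved stays moved. The work goes in short steps, Python scripts to look and compute and a tool call to move; the robot and the scene stay as the last step left them, time stands still between calls to the robot, and variables do not carry over. Pictures are saved under pics/ and viewed, and the job is handed in when it is done.

Besides the shell and the picture viewer there is one more tool, called after "Call:" by a JSON object that holds its "api" and its "payload", one argument or row to a line. servo_tool: Moves the arm, as the interface text tells. Its arguments: {"type":"object","properties":{"rows":{"type":"array"},"force":{"type":"number"}},"required":["rows"]}

```bash
mkdir -p pics
python3 - <<'E'
from bench import r
import cv2
s=r.sense();print(s, r.grip_depth)
for n in ["side","top","wrist"]:
    im=r.capture(n);cv2.imwrite(f"pics/{n}0.png",im)
    c=r.get_calibration(n);print(n,c)
E
```

```text
{'clock': 0.0, 'q': array([ 6.51560509e+01,  6.67557445e+00,  8.26363413e+01,  4.65941631e-04,
        9.07571163e+01, -2.16643324e+00]), 'qd': array([-0.01013339,  0.03740785, -0.01773644,  0.11187578,  0.05983654,
       -0.03508792]), 'joint_efforts': array([ 9.27407709e-04, -7.31986070e+01, -6.32501721e+01,  1.55710891e-04,
        6.09421942e-03,  1.51787777e-06]), 'ee_pos': array([0.26015702, 0.62259812, 0.19893869]), 'tool_rot': array([[-5.13588474e-04,  3.85543584e-01,  9.22689482e-01],
       [-1.08991799e-03,  9.22688840e-01, -3.85543923e-01],
       [-9.99999274e-01, -1.20366678e-03, -5.36714652e-05]]), 'force': array([ 0.16832614, -0.41919318, -0.90803258]), 'wrist_torque': array([0.01343643, 0.07111139, 0.00392218]), 'gripper_width': 0.9977551512208095} -0.0187
side {'mtx': array([[484.11885527,   0.        , 264.27522335],
       [  0.        , 484.11885527, 204.50832029],
       [  0.        ,   0.        ,   1.        ]]), 'D': array([-0.18357093,  0.        ,  0.        ,  0.        ,  0.        ]), 'R': array([[ 0.99658307, -0.08088632,  0.01672103],
       [-0.0303
[... 373 characters left out ...]
     ]), 'R': array([[ 0.01453863, -0.99988092,  0.00517364],
       [-0.99039523, -0.01511183, -0.13743697],
       [ 0.13749879, -0.0031258 , -0.990497  ]]), 't': array([-0.02319354,  0.44170406,  1.21011182])}
wrist {'mtx': array([[272.41714234,   0.        , 252.69421441],
       [  0.        , 272.41714234, 193.09250398],
       [  0.        ,   0.        ,   1.        ]]), 'D': array([-0.04059514,  0.        ,  0.        ,  0.        ,  0.        ]), 'R': array([[ 3.85504954e-01,  9.22705637e-01, -4.87894724e-04],
       [ 8.83757954e-01, -3.69080567e-01,  2.87665455e-01],
       [ 2.65250464e-01, -1.11327639e-01, -9.57730833e-01]]), 't': array([-0.67456401, -0.03681261,  0.37898445])}
```

View pics/side0.png

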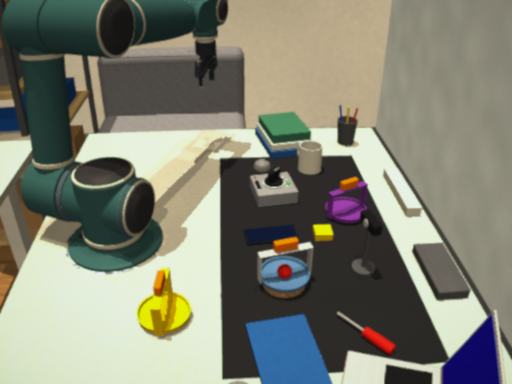

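View pics/top0.png

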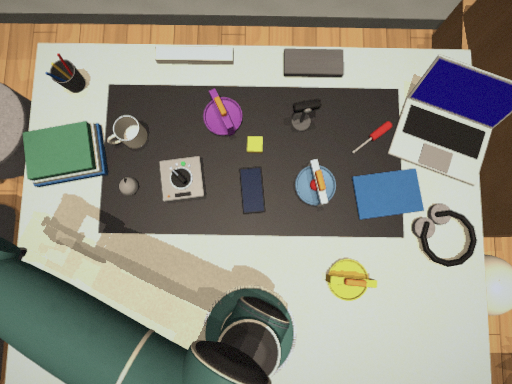

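View pics/wrist0.png

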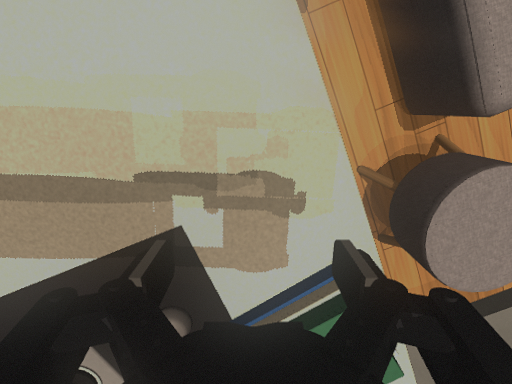

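Side, top and wrist show the controller near top px (181,178), the dish near (316,185) and the webcam near (303,113). Next I'll zoom in and measure.

```bash
cat > h.py <<'E'
import numpy as np,cv2
from bench import r
def ray(c,uv):
    p=cv2.undistortPoints(np.array([[uv]],float),c['mtx'],c['D'])[0,0]
    d=c['R'].T@np.array([p[0],p[1],1]);o=-c['R'].T@c['t'];return o,d/np.linalg.norm(d)
def onz(c,uv,z):
    o,d=ray(c,uv);return o+d*(z-o[2])/d[2]
def tri(obs):
    A=0;b=0
    for c,uv in obs:
        o,d=ray(c,uv);P=np.eye(3)-np.outer(d,d);A=A+P;b=b+P@o
    return np.linalg.solve(A,b)
def proj(c,X):
    X=np.atleast_2d(np.array(X,float));return cv2.projectPoints(X,cv2.Rodrigues(c['R'])[0],c['t'],c['mtx'],c['D'])[0][:,0]
E
python3 - <<'E'
from h import *
for n in ["top","side"]:
    im=r.capture(n);c=r.get_calibration(n)
    for th in ["dial","dish_grip","ball_center","lens","controller","coaster","pointer","mark_green_c"]:
        try:
            for o in r.trace(n,th)[:3]:
                ys,xs=np.nonzero(o['region']);print(n,th,round(o['score'],2),o['box'],xs.mean().round(1),ys.mean().round(1),len(xs))
        except Exception as e: print(n,th,e)
    if n=="top":
        a=cv2.resize(im[145:215,150:230],None,fx=7,fy=7,interpolation=2);b=cv2.resize(im[90:215,275:355],None,fx=5,fy=5,interpolation=2)
    else:
        a=cv2.resize(im[150:220,235:315],None,fx=7,fy=7,interpolation=2);b=cv2.resize(im[195:305,250:390],None,fx=5,fy=5,interpolation=2)
    cv2.imwrite(f"pics/{n}_dial.png",a);cv2.imwrite(f"pics/{n}_dish.png",b[:600])
print(r.sense()['clock'])
E
```

```text
top dial 0.73 [170.5, 169.7, 21.1, 18.5] 180.2 177.0 312
top dish_grip 0.97 [294.3, 158.0, 39.9, 49.3] 315.6 183.3 1316
top dish_grip 0.89 [206.9, 90.6, 35.2, 48.3] 222.2 114.9 1194
top dish_grip 0.78 [328.3, 257.9, 50.4, 43.4] 349.3 279.2 1459
top lens 0.82 [291.3, 96.8, 31.5, 30.9] 303.9 113.5 552
top lens 0.57 [245.5, 139.1, 19.9, 15.9] 254.6 144.1 256
top controller 0.97 [162.0, 157.5, 40.5, 43.8] 182.3 178.7 1754
top pointer 0.89 [171.3, 167.1, 20.5, 20.9] 180.7 176.8 301
side dial 0.56 [263.7, 166.0, 17.2, 21.4] 273.3 178.3 190
side dish_grip 0.86 [325.9, 179.3, 42.8, 42.2] 346.8 201.7 1245
side dish_grip 0.66 [255.3, 237.0, 57.5, 54.2] 284.4 265.6 2068
side dish_grip 0.61 [137.7, 264.3, 50.1, 72.3] 163.4 307.5 2282
side ball_center 0.66 [255.6, 159.7, 13.5, 10.7] 262.3 165.6 206
side ball_center 0.46 [280.8, 263.7, 9.7, 15.8] 284.9 270.9 183
side lens 0.63 [352.8, 205.4, 30.4, 70.5] 366.9 243.0 839
side controller 0.7 [263.4, 287.0, 39.0, 10.6] 283.2 293.1 150
side controller 0.69 [248.7, 166.4, 47.8, 42.8] 273.1 188.4 1448
side controller 0.39 [276.5, 265.1, 12.7, 13.8] 284.2 271.3 183
side coaster 0.59 [263.4, 286.7, 40.7, 13.1] 283.0 292.9 173
side pointer 0.58 [253.5, 160.5, 15.9, 13.4] 261.8 165.6 195
side pointer 0.53 [265.8, 168.9, 15.7, 16.4] 273.8 178.2 212
side mark_green_c 0.58 [257.6, 237.3, 55.6, 53.4] 284.6 265.7 2034
side mark_green_c 0.58 [351.6, 205.6, 31.5, 68.6] 366.7 242.2 811
1.05
```

View pics/top_dial.png

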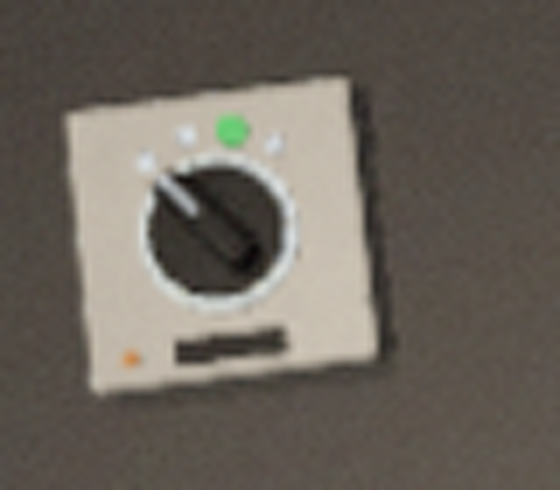

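View pics/top_dish.png

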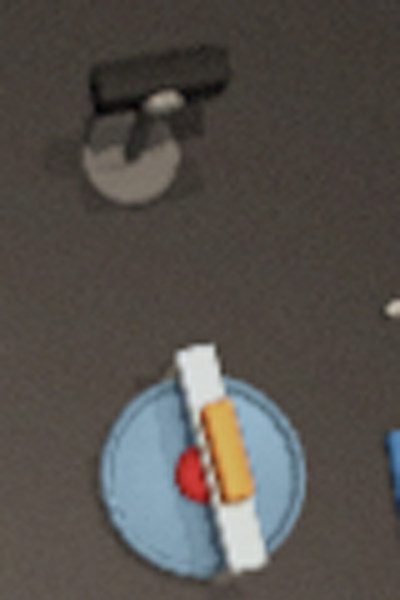

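View pics/side_dial.png

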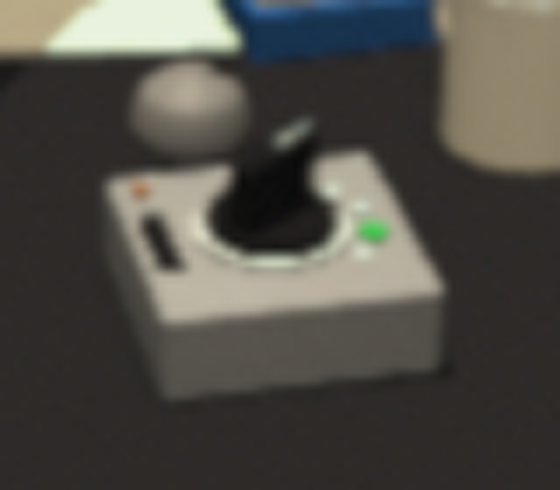

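View pics/side_dish.png

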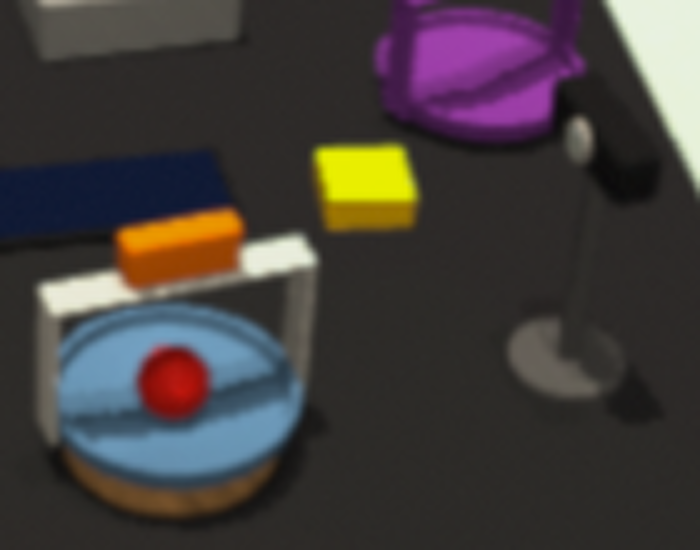

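Run:
```python
from h import *
T=r.get_calibration("top");S=r.get_calibration("side")
f=lambda p,o,s:((p[0]+.5)/s-.5+o[0],(p[1]+.5)/s-.5+o[1])
t7=lambda p:f(p,(150,145),7); s7=lambda p:f(p,(235,150),7)
t5=lambda p:f(p,(275,90),5); s5=lambda p:f(p,(250,195),5)
ct=[onz(T,t7(p),.045) for p in [(67,113),(348,78),(378,357),(93,390)]]
cs=[onz(S,s7(p),.045) for p in [(105,182),(368,152),(442,293),(165,320)]]
for n,c in(("top",ct),("side",cs)):
    c=np.array(c);print(n,c.round(4).tolist(),"ctr",c.mean(0)[:2].round(4))
c=np.array(ct);e=c[0]+c[1]-c[2]-c[3];print("yaw x top",np.arctan2(e[1],e[0]))
c=np.array(cs)
e=c[1]+c[2]-c[0]-c[3];print("yaw x side",np.arctan2(e[1],e[0]))
print("dots top",[onz(T,t7(p),.046)[:2].round(4) for p in [(145,160),(187,133),(232,130),(275,143)]])
print("green side",onz(S,s7((374,233)),.046), "ptr top", onz(T,t7((166,178)),.09),onz(T,t7((245,266)),.09))
gt=np.array([onz(T,t5(p),.137) for p in [(203,405),(230,398),(253,497),(225,503)]])
print("grip top",gt.round(4).tolist(),gt.mean(0)); e=gt[0]+gt[1]-gt[2]-gt[3];print("yaw dish",np.arctan2(e[1],e[0]))
print("grip tri",tri([(T,t5((228,451))),(S,s5((180,235)))]))
gs=np.array([onz(S,s5(p),.137) for p in [(117,235),(238,210),(243,232),(122,257)]]);print("grip side",gs.mean(0))
e=gs[1]+gs[2]-gs[0]-gs[3];print("yaw dish side",np.arctan2(e[1],e[0]))
print("lens",tri([(T,t5((163,102))),(S,s5((580,140)))]),onz(T,t5((163,102)),.15),onz(S,s5((580,140)),.15))
print("foot",onz(T,t5((131,158)),.005),onz(S,s5((566,356)),.005))
print("ball side",onz(S,s5((174,383)),.04))
print("dish rim",onz(T,t5((203,476)),.037))
```

```text
top [[0.5286, 0.292, 0.045], [0.5466, 0.1655, 0.045], [0.4196, 0.1477, 0.045], [0.4029, 0.2743, 0.045]] ctr [0.4744 0.2199]
side [[0.4007, 0.268, 0.045], [0.5277, 0.2904, 0.045], [0.5453, 0.1609, 0.045], [0.4202, 0.1449, 0.045]] ctr [0.4735 0.2161]
yaw x top 0.13977236702165588
yaw x side 0.15080227807484264
dots top [array([0.5073, 0.2555]), array([0.52  , 0.2371]), array([0.5216, 0.2169]), array([0.516 , 0.1973])]
green side [0.52105701 0.21300909 0.046     ] ptr top [0.49092474 0.23633906 0.09      ] [0.45282525 0.20051884 0.09      ]
grip top [[0.4867, -0.1875, 0.137], [0.4911, -0.2033, 0.137], [0.4329, -0.2162, 0.137], [0.4292, -0.1999, 0.137]] [ 0.45998771 -0.20171138  0.137     ]
yaw dish 0.2150803150953747
grip tri [ 0.46065925 -0.20286891  0.13106838]
grip side [ 0.45980989 -0.20927874  0.137     ]
yaw dish side 0.2590947783544362
lens [ 0.66539737 -0.16305342  0.14982825] [ 0.66565291 -0.16307025  0.15      ] [ 0.66498082 -0.16340727  0.15      ]
foot [ 0.67810737 -0.16127874  0.005     ] [ 0.67874814 -0.15893508  0.005     ]
ball side [ 0.46112623 -0.20557957  0.04      ]
dish rim [ 0.46025051 -0.20275784  0.037     ]
```

Call:
{"api": "servo_tool", "payload": {
  "rows": [2.1, -4.0, 0, 0, 0, 0.12, -1, 2.1, -4.0, 0, 0, 0, 0.12, -1, 2.1, -4.0, 0, 0, 0, 0.12, -1, 2.1, -4.0, 0, 0, 0, 0.12, -1, 2.1, -4.0, 0, 0, 0, 0.12, -1],
  "force": 40
}}

```text
clock: 1.55
ee_pos: [0.3657, 0.4212, 0.1998]
tool_rot: [[0.0, -0.208, 0.978], [0.0, 0.978, 0.208], [-1.0, 0.0, 0.0]]
force: [0.7, 0.4, 0.7]
gripper_width: 1.001
```

Call:
{"api": "servo_tool", "payload": {
  "rows": [2.1, -4.0, 0, 0, 0, 0.12, -1, 2.1, -4.0, 0, 0, 0, 0.12, -1, 2.1, -4.0, 0, 0, 0, 0.12, -1, 2.1, -4.0, -1.0, 0, 0, 0.12, -1, 2.1, -4.0, -1.0, 0, 0, 0.13, -1]
}}

```text
clock: 2.05
ee_pos: [0.4709, 0.2212, 0.1799]
tool_rot: [[0.001, -0.731, 0.683], [0.001, 0.683, 0.731], [-1.0, -0.0, 0.001]]
force: [0.5, 1.5, -0.0]
gripper_width: 1.002
```

Call:
{"api": "servo_tool", "payload": {
  "rows": [0.4, -0.4, -1.0, 0, 0, 0, -1, 0, 0, 0, 0, 0, 0, -1, 0, 0, 0, 0, 0, 0, -1, 0, 0, 0, 0, 0, 0, -1, 0, 0, 0, 0, 0, 0, -1]
}}

```text
clock: 2.55
ee_pos: [0.474, 0.2198, 0.1703]
tool_rot: [[0.001, -0.728, 0.686], [0.0, 0.686, 0.728], [-1.0, -0.0, 0.001]]
force: [0.6, 0.6, -0.4]
gripper_width: 0.998
```

Run:
```python
from h import *
s=r.sense();R=s['tool_rot'];print(s['clock'],s['ee_pos'],R[:,0],np.degrees(np.arctan2(R[1,1],R[0,1])),s['q'])
c=r.get_calibration("wrist");im=r.capture("wrist");cv2.imwrite("pics/w1.png",im)
x=.14;C=np.array([.474,.219]);u=lambda a:np.array([np.cos(a+x),np.sin(a+x)])
print("dots pred",proj(c,[[*(C+.047*u(a)),.046] for a in(.675,.225,-.225,-.675)]).round(1).tolist())
print("bar top ends",proj(c,[[*(C+k*.026*u(.675)),.09] for k in(1,-1)]).round(1).tolist())
```

```text
2.55 [0.47398494 0.21981814 0.1702684 ] [ 6.47127786e-04  3.13908128e-04 -9.99999741e-01] 136.70310057100164 [ 2.20811008e+01 -1.21394345e+01  1.03439454e+02  2.72896751e-03
  8.86588616e+01 -1.14622068e+02]
dots pred [[251.8, 217.7], [234.3, 214.0], [220.0, 203.4], [211.5, 187.6]]
bar top ends [[251.7, 214.7], [251.6, 163.2]]
```

View pics/w1.png

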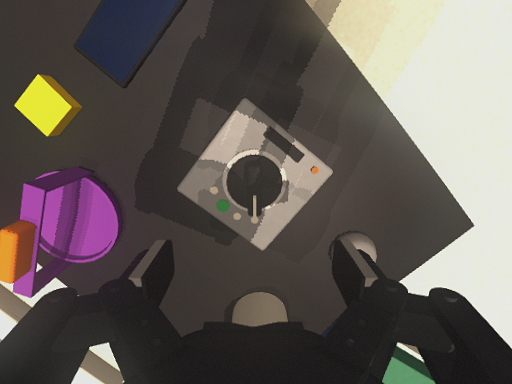

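Run:
```python
import cv2
im=cv2.imread("pics/w1.png");cv2.imwrite("pics/w1z.png",cv2.resize(im[90:260,170:340],None,fx=3.5,fy=3.5,interpolation=2))
```

```text
(no output)
```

View pics/w1z.png

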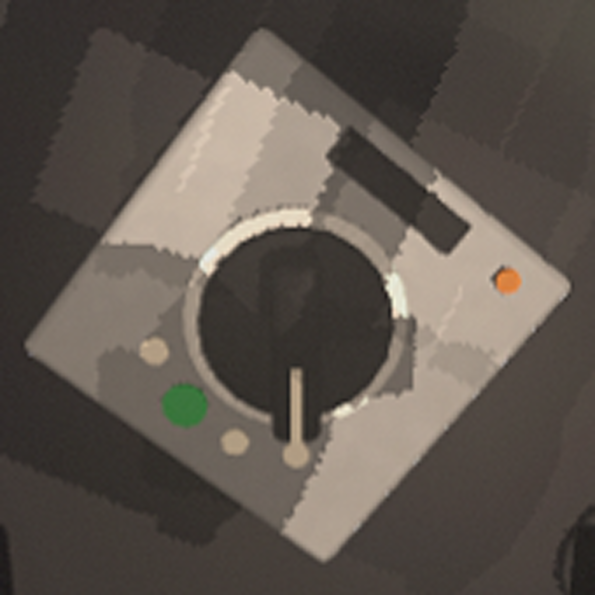

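Run:
```python
from h import *
c=r.get_calibration("wrist")
f=lambda p:((p[0]+.5)/3.5-.5+170,(p[1]+.5)/3.5-.5+90)
b=np.array([onz(c,f(p),.045) for p in[(262,28),(571,287),(324,562),(25,346)]]);print(b.mean(0),b.round(3).tolist())
d=np.array([onz(c,f(p),.046)[:2] for p in[(296,455),(234,441),(185,405),(154,351)]])
from scipy.optimize import least_squares
a=np.array([.675,.225,-.225,-.675])
g=lambda p:(p[:2]+.047*np.c_[np.cos(a+p[2]),np.sin(a+p[2])]-d).ravel()
o=least_squares(g,[.474,.219,.14]);print(o.x,o.fun.round(4))
print("bar",onz(c,f((296,440)),.09),onz(c,f((289,235)),.09))
```

```text
[0.47326663 0.22188573 0.045     ] [[0.42, 0.15, 0.045], [0.402, 0.275, 0.045], [0.527, 0.293, 0.045], [0.544, 0.168, 0.045]]
[0.47377338 0.22212902 0.14659976] [-0.0001 -0.0002  0.      0.0004  0.0002 -0.0001 -0.0002 -0.    ]
bar [0.49048423 0.24003121 0.09      ] [0.4515879  0.19587198 0.09      ]
```

Call:
{"api": "servo_tool", "payload": {
  "rows": [0, 0, -3.0, 0, 0, 0, -1, 0, 0, -3.0, 0, 0, 0, -1, 0, 0, -2.5, 0, 0, 0, -1, 0, 0, -1.5, 0, 0, 0, -1, 0, 0, -0.8, 0, 0, 0, -1],
  "force": 40
}}

```text
clock: 3.1
ee_pos: [0.4738, 0.219, 0.0607]
tool_rot: [[-0.001, -0.727, 0.686], [-0.0, 0.686, 0.727], [-1.0, 0.0, -0.001]]
force: [1.1, -0.1, -0.3]
gripper_width: 0.997
```

Call:
{"api": "servo_tool", "payload": {
  "rows": [0, 0, 0, 0, 0, 0, 1, 0, 0, 0, 0, 0, 0, 1, 0, 0, 0, 0, 0, 0, 1, 0, 0, 0, 0, 0, 0, 1, 0, 0, 0, 0, 0, 0, 1]
}}

```text
clock: 3.6
ee_pos: [0.4745, 0.2189, 0.0622]
tool_rot: [[0.001, -0.727, 0.686], [0.0, 0.686, 0.727], [-1.0, -0.0, 0.001]]
force: [0.7, -0.1, -0.4]
gripper_width: 0.143
```

Call:
{"api": "servo_tool", "payload": {
  "rows": [0, 0, 0, 0, 0, 0, 1, 0, 0, 0, 0, 0, 0, 1, 0, 0, 0, 0, 0, 0, 1, 0, 0, 0, 0, 0, 0, 1, 0, 0, 0, 0, 0, 0, 1]
}}

```text
clock: 4.1
ee_pos: [0.4742, 0.2188, 0.0617]
tool_rot: [[-0.0, -0.727, 0.686], [0.0, 0.686, 0.727], [-1.0, 0.0, 0.0]]
force: [-0.8, 0.0, 0.6]
gripper_width: -0.0
```

The gripper shut without stopping on the bar; looking.

Run:
```python
from h import *
for n in["wrist","side","top"]:
    im=r.capture(n);
    if n=="side": im=cv2.resize(im[90:220,215:345],None,fx=4.5,fy=4.5,interpolation=2)
    if n=="top": im=cv2.resize(im[130:230,120:240],None,fx=5,fy=5,interpolation=2)
    cv2.imwrite(f"pics/{n}2.png",im)
print(r.sense())
```

```text
{'clock': 4.25, 'q': array([ 2.19698118e+01, -8.49588763e+00,  1.10560674e+02, -6.00904443e-04,
        7.79344196e+01, -1.14681372e+02]), 'qd': array([ 0.11251189,  0.08124048, -0.05232271,  0.02407707, -0.06431587,
       -0.01655565]), 'joint_efforts': array([-2.19154637e-03, -4.73993790e+01, -6.00307345e+01, -1.48447693e-04,
        4.86774388e-04,  1.41137989e-04]), 'ee_pos': array([0.47425165, 0.21881273, 0.06169983]), 'tool_rot': array([[ 1.66819150e-05, -7.27189675e-01,  6.86436578e-01],
       [-4.32947217e-06,  6.86436578e-01,  7.27189675e-01],
       [-1.00000000e+00, -1.51028244e-05,  8.30272922e-06]]), 'force': array([ 0.31512384, -0.41064788, -0.03979758]), 'wrist_torque': array([-0.00284729,  0.0033238 , -0.01127106]), 'gripper_width': -0.0020953471062409483}
```

View pics/wrist2.png

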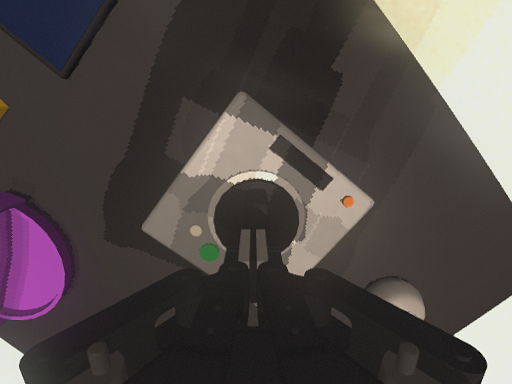

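View pics/side2.png

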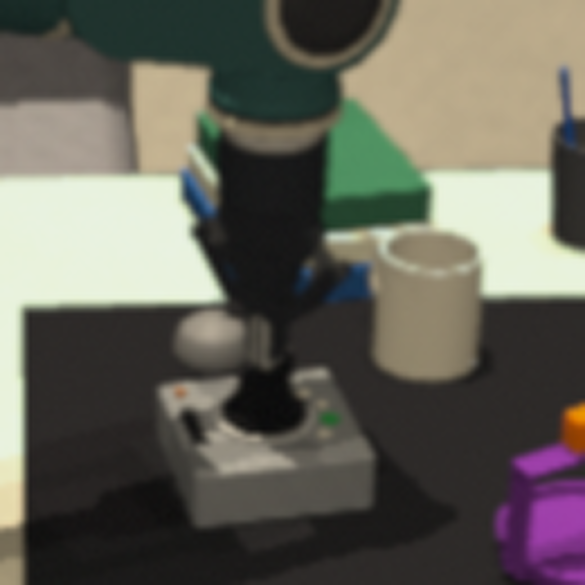

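View pics/top2.png

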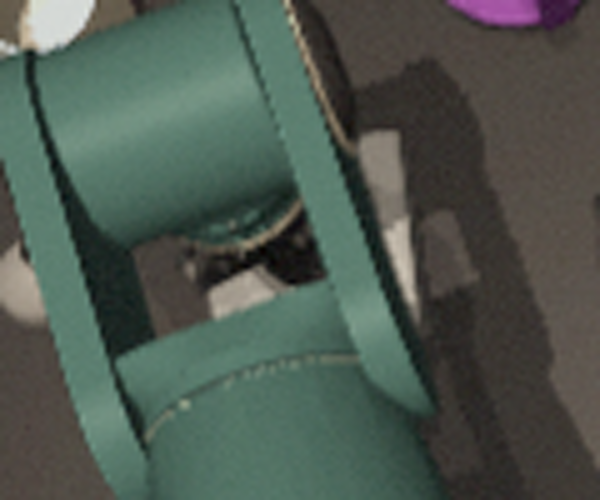

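Run:
```python
import cv2
im=cv2.imread("pics/wrist2.png");cv2.imwrite("pics/w2z.png",cv2.resize(im[160:340,160:340],None,fx=3.3,fy=3.3,interpolation=2))
```

```text
(no output)
```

View pics/w2z.png

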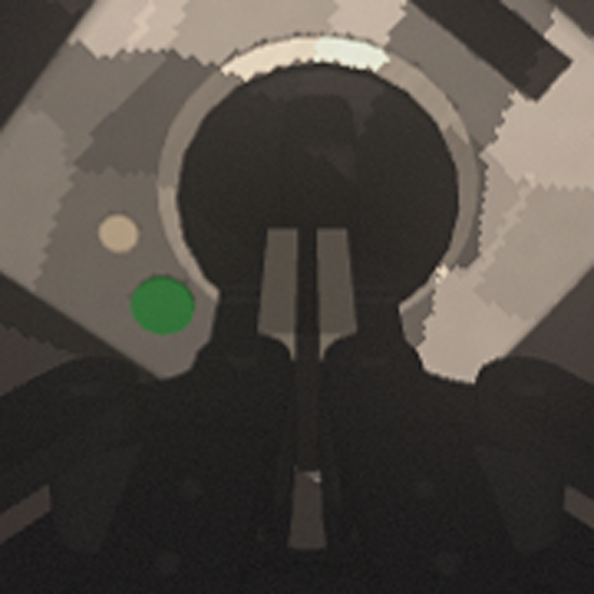

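Run:
```python
from h import *
c=r.get_calibration("wrist");print("cam",-c['R'].T@c['t'])
s=r.sense();R=s['tool_rot'];p=s['ee_pos']
z=lambda q:((q-160)*[3.3,3.3]-[0,0] - [0,0])
z=lambda q:(q-np.array([160,160]))*3.3
for n,P in dict(tcp=p,grasp=p+R@[-.0187,0,0],front=p+R@[0,0,-.011],back=p+R@[0,0,.011]).items(): print(n,z(proj(c,P)).round())
C=np.array([.474,.2195]);
for w in(.675,):
    a=w+.143;e=np.array([np.cos(a),np.sin(a)]);n=np.array([-e[1],e[0]])
    print("bar top",z(proj(c,[[*(C+k*.026*e+m*.007*n),h] for h in(.09,.056) for k in(-1,1) for m in(-1,1)])).round().tolist())
```

```text
cam [0.42341262 0.16532617 0.23577956]
tcp [[304. 207.]]
grasp [[304. 246.]]
front [[304. 157.]]
back [[304. 255.]]
bar top [[266.0, 133.0], [348.0, 133.0], [271.0, 395.0], [345.0, 395.0], [273.0, 81.0], [341.0, 81.0], [276.0, 306.0], [339.0, 306.0]]
```

Run:
```python
from h import *
c=r.get_calibration("wrist")
s=r.sense();R=s['tool_rot'];p=s['ee_pos']
for x in(-.013,-.0317): print(x,proj(c,[p+R@[x,sy*.0425,sz*.011] for sy in(-1,1) for sz in(-1,0,1)]).round().tolist())
im=r.capture("wrist");g=cv2.resize(im[200:330,190:320],None,fx=4.5,fy=4.5,interpolation=2)
g=np.clip(g.astype(float)*2.5,0,255).astype('uint8');cv2.imwrite("pics/w2b.png",g)
im=cv2.imread("pics/w1.png");g=np.clip(im[200:384,90:420].astype(float)*2,0,255).astype('uint8');cv2.imwrite("pics/w1b.png",cv2.resize(g,None,fx=2.4,fy=2.4,interpolation=2))
```

```text
-0.013 [[185.0, 215.0], [186.0, 231.0], [188.0, 246.0], [319.0, 215.0], [318.0, 231.0], [317.0, 246.0]]
-0.0317 [[177.0, 227.0], [179.0, 244.0], [180.0, 261.0], [327.0, 227.0], [325.0, 244.0], [324.0, 261.0]]
```

View pics/w2b.png

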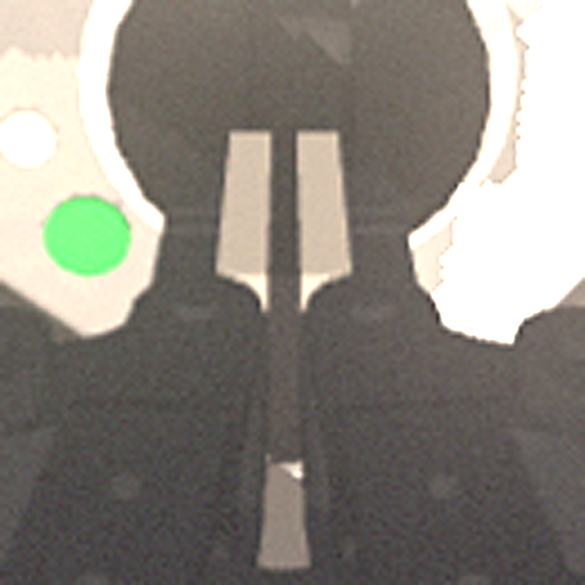

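View pics/w1b.png

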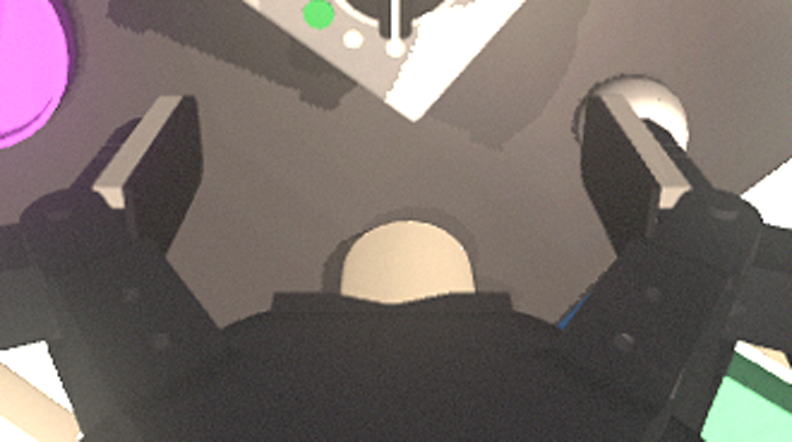

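Run:
```python
from h import *
S=r.get_calibration("side");s=r.sense();p=s['ee_pos'];R=s['tool_rot']
im=r.capture("side")
sc=9;o=np.array([240,120])
g=cv2.resize(im[120:185,240:310],None,fx=sc,fy=sc,interpolation=2);g=np.clip(g.astype(float)*1.6,0,255).astype('uint8')
def m(X,col):
    q=((proj(S,X)[0]-o+.5)*sc).astype(int);cv2.circle(g,tuple(map(int,q)),4,col,-1)
m(p,(0,0,255)); m(p+[0,0,.0187],(0,255,255));m(p+[0,0,.035],(255,0,255)); m(p+[0,0,.0727],(255,255,0))
m([.4905,.238,.09],(0,255,0));m([.452,.1995,.09],(0,255,0))
cv2.imwrite("pics/s2z.png",g)
```

```text
(no output)
```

View pics/s2z.png

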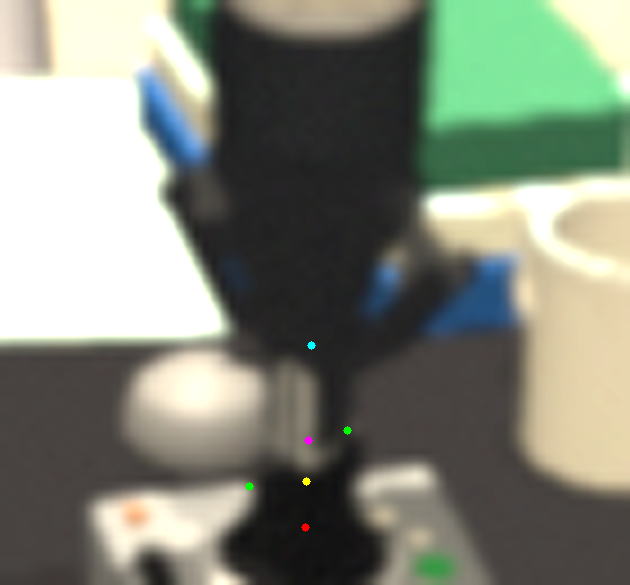

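Run:
```python
from h import *
from scipy.optimize import least_squares
S=r.get_calibration("side");W=r.get_calibration("wrist");s=r.sense();p=s['ee_pos'];R=s['tool_rot']
ws=(160+304/3.3,160+228/3.3); wt=(160+304/3.3,160+335/3.3)
ss=(240+303/9-.5,120+465/9-.5); st=(240+293/9-.5,120+360/9-.5)
print(R.T@(tri([(S,ss),(W,ws)])-p), R.T@(tri([(S,st),(W,wt)])-p))
```

```text
[-0.02775861 -0.00100477 -0.00639654] [-0.07142479 -0.00034594 -0.01165809]
```

Call:
{"api": "servo_tool", "payload": {
  "rows": [0, 0, 2.0, 0, 0, 0, 1, 0, 0, 2.0, 0, 0, 0, 1, 0, 0, 1.0, 0, 0, 0, 1, 0, 0, 0, 0, 0, 0, 1, 0, 0, 0, 0, 0, 0, 1]
}}

```text
clock: 4.85
ee_pos: [0.4741, 0.2187, 0.111]
tool_rot: [[-0.0, -0.727, 0.686], [-0.0, 0.686, 0.727], [-1.0, 0.0, -0.0]]
force: [0.2, 0.1, 0.4]
gripper_width: 0.001
```

Run:
```python
from h import *
S=r.get_calibration("side");s=r.sense();p=s['ee_pos'];R=s['tool_rot'];print(s['clock'],p,s['gripper_width'])
W=r.get_calibration("wrist")
im=r.capture("side");w=r.capture("wrist")
sc=9;o=np.array([240,120])
g=cv2.resize(im[120:185,240:310],None,fx=sc,fy=sc,interpolation=2);g=np.clip(g.astype(float)*1.8,0,255).astype('uint8')
o2=np.array([190,160])
g2=np.clip(cv2.resize(w[160:290,190:320],None,fx=4.5,fy=4.5,interpolation=2).astype(float)*2.5,0,255).astype('uint8')
for X,col in((p,(0,0,255)),(p+[0,0,.0187],(0,255,255)),(p+[0,0,.03],(255,0,255))):
    q=((proj(S,X)[0]-o+.5)*sc).astype(int);cv2.circle(g,tuple(map(int,q)),4,col,-1)
    q=((proj(W,X)[0]-o2+.5)*4.5).astype(int);cv2.circle(g2,tuple(map(int,q)),4,col,-1)
cv2.imwrite("pics/s3z.png",g);cv2.imwrite("pics/w3z.png",g2)
```

```text
4.85 [0.47406759 0.21873214 0.11098125] 0.0005333564351877738
```

View pics/s3z.png

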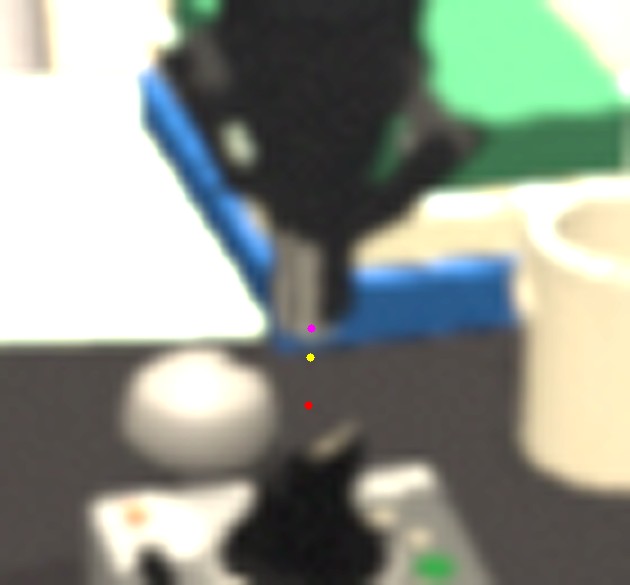

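View pics/w3z.png

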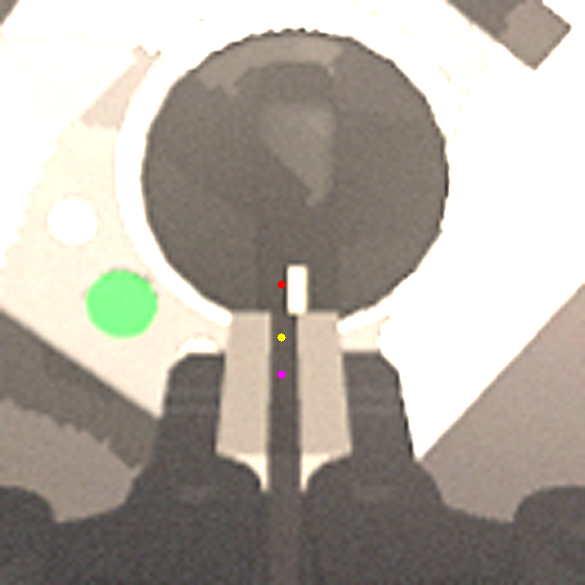

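Call:
{"api": "servo_tool", "payload": {
  "rows": [0, 0.15, 0, 0, 0, 0, -1, 0, 0, 0, 0, 0, 0, -1, 0, 0, 0, 0, 0, 0, -1, 0, 0, 0, 0, 0, 0, -1, 0, 0, 0, 0, 0, 0, -1]
}}

```text
clock: 5.45
ee_pos: [0.4742, 0.2203, 0.1117]
tool_rot: [[-0.0, -0.727, 0.686], [-0.0, 0.686, 0.727], [-1.0, 0.0, -0.0]]
force: [0.5, -0.4, 0.5]
gripper_width: 0.846
```

Call:
{"api": "servo_tool", "payload": {
  "rows": [0, 0, -2.0, 0, 0, 0, -1, 0, 0, -2.0, 0, 0, 0, -1, 0, 0, -2.0, 0, 0, 0, -1, 0, 0, -1.2, 0, 0, 0, -1, 0, 0, -0.5, 0, 0, 0, -1]
}}

```text
clock: 5.95
ee_pos: [0.4738, 0.2201, 0.0336]
tool_rot: [[-0.001, -0.727, 0.686], [-0.001, 0.686, 0.727], [-1.0, 0.001, -0.001]]
force: [-0.7, -0.5, 0.4]
gripper_width: 0.999
```

Call:
{"api": "servo_tool", "payload": {
  "rows": [0, 0, 0, 0, 0, 0, 1, 0, 0, 0, 0, 0, 0, 1, 0, 0, 0, 0, 0, 0, 1, 0, 0, 0, 0, 0, 0, 1, 0, 0, 0, 0, 0, 0, 1]
}}

```text
clock: 6.45
ee_pos: [0.474, 0.2209, 0.0353]
tool_rot: [[-0.0, -0.727, 0.686], [0.001, 0.686, 0.727], [-1.0, 0.001, 0.001]]
force: [-26.3, 21.2, 24.4]
gripper_width: 0.155
```

Call:
{"api": "servo_tool", "payload": {
  "rows": [0, 0, 0, 0, 0, 0, 1, 0, 0, 0, 0, 0, 0, 1, 0, 0, 0, 0, 0, 0, 1, 0, 0, 0, 0, 0, 0, 1, 0, 0, 0, 0, 0, 0, 1]
}}

```text
clock: 6.95
ee_pos: [0.4737, 0.2212, 0.0354]
tool_rot: [[-0.001, -0.727, 0.686], [0.002, 0.686, 0.727], [-1.0, 0.002, 0.0]]
force: [-8.8, 6.6, 7.4]
gripper_width: 0.161
```

Call:
{"api": "servo_tool", "payload": {
  "rows": [0, 0, 0, 0, 0, -0.1, 1, 0, 0, 0, 0, 0, -0.1, 1, 0, 0, 0, 0, 0, -0.1, 1, 0, 0, 0, 0, 0, -0.1, 1, 0, 0, 0, 0, 0, -0.1, 1]
}}

```text
clock: 7.45
ee_pos: [0.4734, 0.2216, 0.0354]
tool_rot: [[-0.002, -0.306, 0.952], [0.002, 0.952, 0.306], [-1.0, 0.003, -0.001]]
force: [-14.0, 10.4, 8.4]
gripper_width: 0.152
```

Call:
{"api": "servo_tool", "payload": {
  "rows": [0, 0, 0, 0, 0, -0.1, 1, 0, 0, 0, 0, 0, -0.1, 1, 0, 0, 0, 0, 0, -0.1, 1, 0, 0, 0, 0, 0, -0.1, 1, 0, 0, 0, 0, 0, 0, 1]
}}

```text
clock: 7.95
ee_pos: [0.4732, 0.222, 0.0354]
tool_rot: [[-0.002, 0.089, 0.996], [0.003, 0.996, -0.089], [-1.0, 0.003, -0.002]]
force: [-12.7, 13.3, 8.7]
gripper_width: 0.157
```

Run:
```python
from h import *
s=r.sense();R=s['tool_rot'];print(s['clock'],s['force'],s['wrist_torque'],s['gripper_width'],np.arctan2(R[1,1],R[0,1])-np.pi/2)
w=r.capture("wrist");cv2.imwrite("pics/w4.png",np.clip(w.astype(float)*1.7,0,255).astype('uint8'))
```

```text
7.95 [-12.67826735  13.31532419   8.67047632] [2.12498457 2.27770651 0.01606206] 0.1569775734841257 -0.0890113297216768
```

View pics/w4.png

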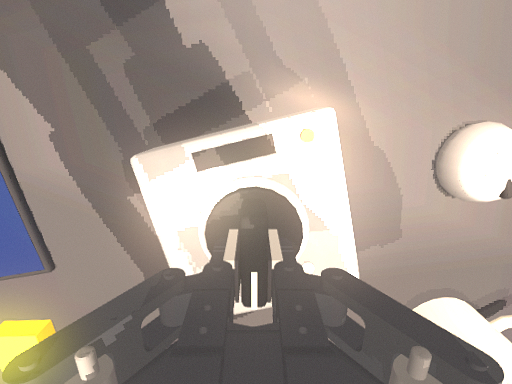

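Turned about 0.9 rad, and the torque on the dial is near zero. I'll release, rise and check.

Call:
{"api": "servo_tool", "payload": {
  "rows": [0, 0, 0, 0, 0, 0, -1, 0, 0, 0, 0, 0, 0, -1, 0, 0, 0, 0, 0, 0, -1, 0, 0, 0, 0, 0, 0, -1, 0, 0, 0, 0, 0, 0, -1]
}}

```text
clock: 8.5
ee_pos: [0.4743, 0.2202, 0.0347]
tool_rot: [[0.0, 0.086, 0.996], [-0.0, 0.996, -0.086], [-1.0, -0.0, 0.0]]
force: [0.8, 0.1, 0.2]
gripper_width: 0.986
```

Call:
{"api": "servo_tool", "payload": {
  "rows": [0, 0, 2.0, 0, 0, 0, -1, 0, 0, 3.5, 0, 0, 0, -1, 0, 0, 4.0, 0, 0, 0, -1, 0, 0, 4.0, 0, 0, 0, -1, 0, 0, 3.0, 0, 0, 0, -1]
}}

```text
clock: 9.0
ee_pos: [0.4745, 0.2203, 0.2025]
tool_rot: [[0.002, 0.086, 0.996], [0.001, 0.996, -0.086], [-1.0, 0.001, 0.002]]
force: [-0.2, 0.2, -1.0]
gripper_width: 1.005
```

Run:
```python
from h import *
c=r.get_calibration("wrist");w=r.capture("wrist");cv2.imwrite("pics/w5.png",cv2.resize(w[80:280,150:350],None,fx=3,fy=3,interpolation=2))
print(r.sense()['clock'],r.sense()['ee_pos'],r.sense()['force'])
```

```text
9.05 [0.47558445 0.22080042 0.20715062] [ 0.02976406 -0.5527882   5.96523169]
```

View pics/w5.png

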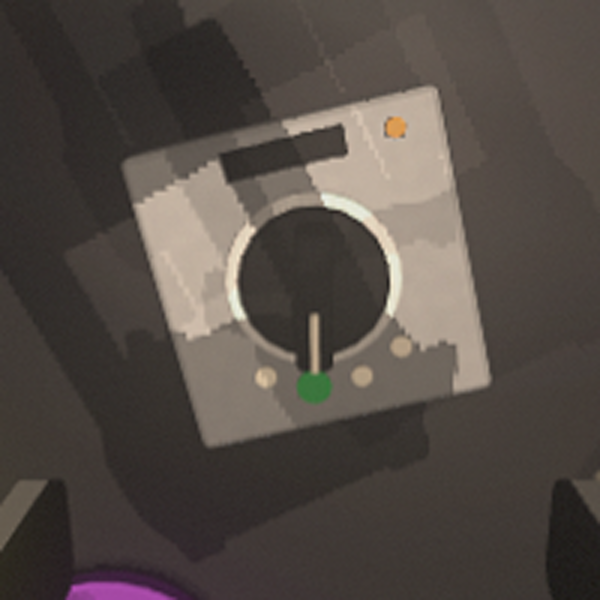

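Call:
{"api": "servo_tool", "payload": {
  "rows": [-0.1, -4.2, 0, 0, 0, 0.03, -1, -0.1, -4.2, 0, 0, 0, 0.03, -1, -0.1, -4.2, 0, 0, 0, 0.03, -1, -0.1, -4.2, 0, 0, 0, 0.03, -1, -0.1, -4.2, 0, 0, 0, 0.03, -1]
}}

```text
clock: 9.55
ee_pos: [0.4689, 0.0087, 0.1996]
tool_rot: [[0.0, -0.066, 0.998], [-0.0, 0.998, 0.066], [-1.0, -0.0, 0.0]]
force: [0.0, -0.4, 0.5]
gripper_width: 1.002
```

Call:
{"api": "servo_tool", "payload": {
  "rows": [-0.2, -4.2, 0, 0, 0, 0.03, -1, -0.2, -4.2, 0, 0, 0, 0.03, -1, -0.2, -4.2, 0, 0, 0, 0.03, -1, -0.2, -4.2, 0, 0, 0, 0.03, -1, -0.2, -4.2, 0, 0, 0, 0.03, -1]
}}

```text
clock: 10.05
ee_pos: [0.4588, -0.2015, 0.1996]
tool_rot: [[0.0, -0.214, 0.977], [-0.0, 0.977, 0.214], [-1.0, -0.0, 0.0]]
force: [1.3, 0.1, -1.0]
gripper_width: 0.999
```

Call:
{"api": "servo_tool", "payload": {
  "rows": [0, -0.3, 0, 0, 0, 0, -1, 0, 0, 0, 0, 0, 0, -1, 0, 0, 0, 0, 0, 0, -1, 0, 0, 0, 0, 0, 0, -1, 0, 0, 0, 0, 0, 0, -1]
}}

```text
clock: 10.55
ee_pos: [0.4594, -0.2018, 0.1998]
tool_rot: [[0.0, -0.214, 0.977], [-0.0, 0.977, 0.214], [-1.0, -0.0, 0.0]]
force: [-0.1, 0.1, -0.3]
gripper_width: 1.0
```

Run:
```python
from h import *
s=r.sense();R=s['tool_rot'];print(s['clock'],s['ee_pos'],np.arctan2(R[1,1],R[0,1])-np.pi/2,s['q'])
c=r.get_calibration("wrist");w=r.capture("wrist");cv2.imwrite("pics/w6.png",w)
t=r.capture("top");cv2.imwrite("pics/t6.png",t)
print(s['ee_pos']+0,proj(c,[[.46,-.203,.137]]))
```

```text
10.55 [ 0.45944549 -0.20179361  0.19979276] 0.21552195524459483 [-2.66261361e+01 -1.53477938e+01  1.03357978e+02  2.65699135e-03
  9.19758335e+01 -1.28974543e+02]
[ 0.45944549 -0.20179361  0.19979276] [[251.09460114 196.11170188]]
```

View pics/w6.png

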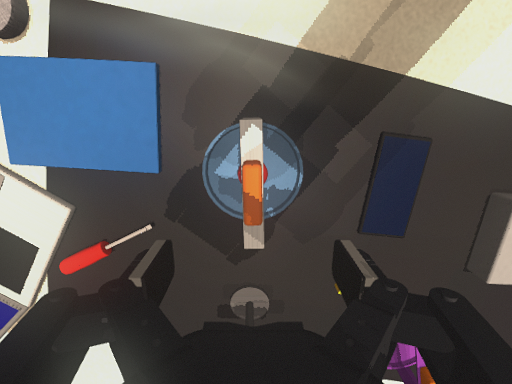

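View pics/t6.png

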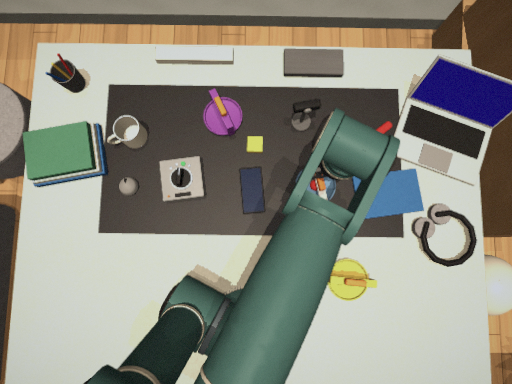

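Run:
```python
import cv2
im=cv2.imread("pics/w6.png");cv2.imwrite("pics/w6z.png",cv2.resize(im[105:325,195:315],None,fx=2.7*1,fy=2.7,interpolation=2));cv2.imwrite("pics/w6y.png",cv2.resize(im[110:255,195:310],None,fx=4,fy=4,interpolation=2))
```

```text
(no output)
```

View pics/w6y.png

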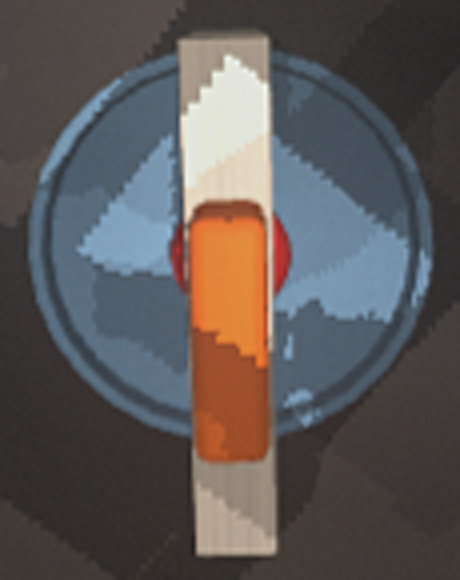

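Run:
```python
from h import *
c=r.get_calibration("wrist");s=r.sense();R=s['tool_rot'];p=s['ee_pos']
f=lambda q:((q[0]+.5)/4-.5+195,(q[1]+.5)/4-.5+110)
g=np.array([onz(c,f(q),.137) for q in[(192,215),(265,215),(269,461),(196,463)]])
print(g.round(4).tolist(),g.mean(0));e=g[2]+g[3]-g[0]-g[1];print("yaw",np.arctan2(e[1],e[0]),np.linalg.norm(e)/2)
a=np.array([onz(c,f(q),.109) for q in[(180,42),(268,38),(275,553),(197,555)]]);e=a[2]+a[3]-a[0]-a[1]
print("arch",a.mean(0),np.arctan2(e[1],e[0]),np.linalg.norm(e)/2)
print("rim centre",onz(c,f((231,247)),.037))
print("grip in tool",R.T@(g.mean(0)-p),"arch",R.T@(a.mean(0)-p))
print("lens pred",proj(c,[[.6655,-.163,.15],[.678,-.161,.005]]))
```

```text
[[0.4321, -0.2169, 0.137], [0.4286, -0.2012, 0.137], [0.4855, -0.1873, 0.137], [0.4897, -0.204, 0.137]] [ 0.45897376 -0.20237842  0.137     ]
yaw 0.23023862443194587 0.0588212445785179
arch [ 0.46027548 -0.2021642   0.109     ] 0.23725974157834187 0.13454858710591514
rim centre [ 0.45836314 -0.20246871  0.037     ]
grip in tool [ 0.06282323 -0.00019457 -0.00050387] arch [ 0.09082353 -0.00025821  0.0008075 ]
lens pred [[247.2581686  379.75389354]
 [248.48379456 302.49403848]]
```

Call:
{"api": "servo_tool", "payload": {
  "rows": [0.05, -0.05, -3.0, 0, 0, 0.015, -1, 0, 0, -3.0, 0, 0, 0, -1, 0, 0, -3.0, 0, 0, 0, -1, 0, 0, -1.6, 0, 0, 0, -1, 0, 0, -0.8, 0, 0, 0, -1],
  "force": 40
}}

```text
clock: 11.15
ee_pos: [0.4594, -0.2028, 0.0845]
tool_rot: [[-0.001, -0.227, 0.974], [0.001, 0.974, 0.228], [-1.0, 0.001, -0.001]]
force: [0.5, 0.1, 0.2]
gripper_width: 1.006
```

Call:
{"api": "servo_tool", "payload": {
  "rows": [0, 0, 0, 0, 0, 0, -1, 0, 0, 0, 0, 0, 0, 0, 0, 0, 0, 0, 0, 0, 0.4, 0, 0, 0, 0, 0, 0, 0.4, 0, 0, 0, 0, 0, 0, 0.4]
}}

```text
clock: 11.65
ee_pos: [0.46, -0.2033, 0.0863]
tool_rot: [[0.001, -0.227, 0.974], [-0.0, 0.974, 0.227], [-1.0, -0.001, 0.001]]
force: [0.2, -0.2, 0.1]
gripper_width: 0.329
```

Run:
```python
from h import *
S=r.get_calibration("side");s=r.sense();print(s['clock'],s['ee_pos'],s['force'],s['gripper_width'])
im=r.capture("side");w=r.capture("wrist")
cv2.imwrite("pics/s7.png",cv2.resize(im[190:310,235:335],None,fx=5,fy=5,interpolation=2))
cv2.imwrite("pics/w7.png",np.clip(w.astype(float)*1.6,0,255).astype('uint8'))
```

```text
11.65 [ 0.45995736 -0.20329309  0.08626174] [ 0.19708369 -0.18881977  0.13720363] 0.3293075727534795
```

View pics/s7.png

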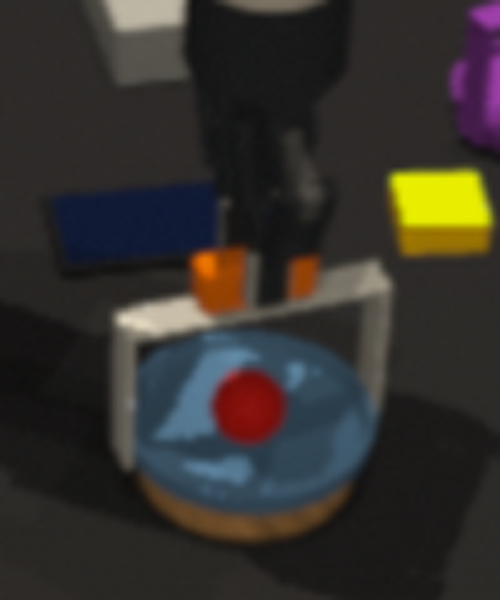

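View pics/w7.png

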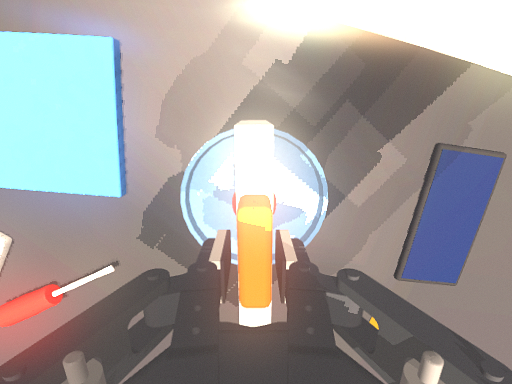

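Call:
{"api": "servo_tool", "payload": {
  "rows": [0, 0, 0, 0, 0, 0, 0.48, 0, 0, 0, 0, 0, 0, 0.52, 0, 0, 0, 0, 0, 0, 0.55, 0, 0, 0, 0, 0, 0, 0.57, 0, 0, 0, 0, 0, 0, 0.6],
  "force": 40
}}

```text
clock: 12.25
ee_pos: [0.4598, -0.2031, 0.0858]
tool_rot: [[0.0, -0.227, 0.974], [0.0, 0.974, 0.227], [-1.0, 0.0, 0.0]]
force: [-0.0, 1.1, 1.3]
gripper_width: 0.207
```

Call:
{"api": "servo_tool", "payload": {
  "rows": [0, 0, 0, 0, 0, 0, 0.63, 0, 0, 0, 0, 0, 0, 0.68, 0, 0, 0, 0, 0, 0, 1, 0, 0, 0, 0, 0, 0, 1, 0, 0, 0, 0, 0, 0, 1]
}}

```text
clock: 12.75
ee_pos: [0.4598, -0.2032, 0.0858]
tool_rot: [[0.0, -0.227, 0.974], [0.0, 0.974, 0.227], [-1.0, -0.0, 0.0]]
force: [-0.7, 2.6, 3.9]
gripper_width: 0.198
```

Call:
{"api": "servo_tool", "payload": {
  "rows": [0, 0, 0, 0, 0, 0, 1, 0, 0, 0.1, 0, 0, 0, 1, 0, 0, 0.2, 0, 0, 0, 1, 0, 0, 0.3, 0, 0, 0, 1, 0, 0, 0.3, 0, 0, 0, 1]
}}

```text
clock: 13.25
ee_pos: [0.4596, -0.2032, 0.0948]
tool_rot: [[-0.0, -0.227, 0.974], [-0.0, 0.974, 0.227], [-1.0, 0.0, -0.0]]
force: [-0.5, -0.4, -3.0]
gripper_width: 0.2
```

Run:
```python
from h import *
s=r.sense();print(s['clock'],s['ee_pos'],s['force'],s['wrist_torque'],s['gripper_width'])
im=r.capture("side");w=r.capture("wrist")
cv2.imwrite("pics/s8.png",cv2.resize(im[190:310,235:335],None,fx=5,fy=5,interpolation=2))
cv2.imwrite("pics/w8.png",np.clip(w.astype(float)*1.3,0,255).astype('uint8'))
```

```text
13.25 [ 0.45964158 -0.20322588  0.09476556] [-0.48081865 -0.37634837 -2.98591507] [ 0.04050603  0.02519162 -0.03265803] 0.2003538355200523
```

View pics/s8.png

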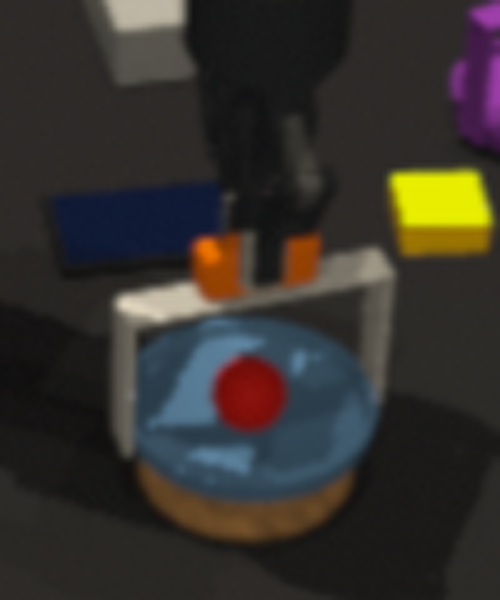

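View pics/w8.png

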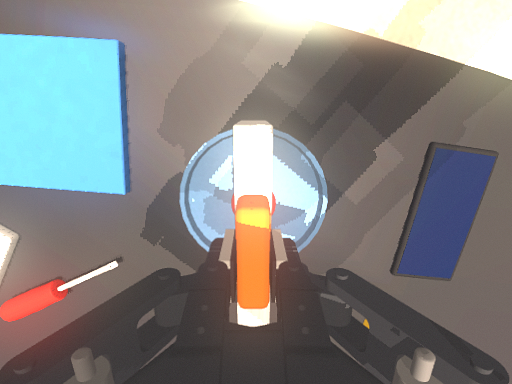

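Call:
{"api": "servo_tool", "payload": {
  "rows": [0, 0, 0.4, 0, 0, -0.01, 1, 0, 0, 0.5, 0, 0, -0.02, 1, 0, 0, 0.5, 0, 0, -0.03, 1, 0, 0, 0.5, 0, 0, -0.04, 1, 0, 0, 0.5, 0, 0, -0.05, 1]
}}

```text
clock: 13.85
ee_pos: [0.4598, -0.2032, 0.1193]
tool_rot: [[0.0, -0.076, 0.997], [-0.0, 0.997, 0.076], [-1.0, -0.0, 0.0]]
force: [-0.2, 0.2, -2.2]
gripper_width: 0.199
```

Call:
{"api": "servo_tool", "payload": {
  "rows": [0, 0, 0.5, 0, 0, -0.05, 1, 0, 0, 0.5, 0, 0, -0.05, 1, 0, 0, 0.5, 0, 0, -0.05, 1, 0, 0, 0.5, 0, 0, -0.05, 1, 0, 0, 0.5, 0, 0, -0.05, 1]
}}

```text
clock: 14.35
ee_pos: [0.4598, -0.2032, 0.1443]
tool_rot: [[0.0, 0.173, 0.985], [-0.0, 0.985, -0.173], [-1.0, -0.0, 0.0]]
force: [-0.8, 0.0, -2.9]
gripper_width: 0.199
```

Call:
{"api": "servo_tool", "payload": {
  "rows": [0, 0, 0.5, 0, 0, -0.05, 1, 0, 0, 0.5, 0, 0, -0.05, 1, 0, 0, 0.5, 0, 0, -0.05, 1, 0, 0, 0.5, 0, 0, -0.05, 1, 0, 0, 0.5, 0, 0, -0.05, 1]
}}

```text
clock: 14.85
ee_pos: [0.4598, -0.2032, 0.1693]
tool_rot: [[0.0, 0.411, 0.911], [-0.0, 0.911, -0.411], [-1.0, -0.0, 0.0]]
force: [0.2, 0.1, -3.3]
gripper_width: 0.201
```

Call:
{"api": "servo_tool", "payload": {
  "rows": [0, 0, 0.5, 0, 0, -0.05, 1, 0, 0, 0.5, 0, 0, -0.05, 1, 0, 0, 0.5, 0, 0, -0.05, 1, 0, 0, 0.5, 0, 0, -0.05, 1, 0, 0, 0.4, 0, 0, -0.05, 1]
}}

```text
clock: 15.35
ee_pos: [0.4598, -0.2032, 0.1934]
tool_rot: [[0.0, 0.624, 0.781], [-0.0, 0.781, -0.624], [-1.0, 0.0, 0.0]]
force: [-0.5, -0.7, -3.8]
gripper_width: 0.2
```

Call:
{"api": "servo_tool", "payload": {
  "rows": [0, 0, 0.2, 0, 0, -0.05, 1, 0, 0, 0.1, 0, 0, -0.05, 1, 0, 0, 0, 0, 0, -0.05, 1, 0, 0, 0, 0, 0, -0.05, 1, 0, 0, 0, 0, 0, -0.05, 1]
}}

```text
clock: 15.85
ee_pos: [0.4597, -0.2032, 0.1961]
tool_rot: [[0.0, 0.798, 0.603], [-0.0, 0.603, -0.798], [-1.0, 0.0, 0.0]]
force: [0.5, 0.4, -3.3]
gripper_width: 0.2
```

Call:
{"api": "servo_tool", "payload": {
  "rows": [0, 0, 0, 0, 0, -0.05, 1, 0, 0, 0, 0, 0, -0.05, 1, 0, 0, 0, 0, 0, -0.05, 1, 0, 0, 0, 0, 0, -0.05, 1, 0, 0, 0, 0, 0, -0.05, 1]
}}

```text
clock: 16.35
ee_pos: [0.4597, -0.2032, 0.1961]
tool_rot: [[0.0, 0.922, 0.387], [-0.0, 0.387, -0.922], [-1.0, 0.0, 0.0]]
force: [-0.5, -0.3, -3.3]
gripper_width: 0.202
```

Call:
{"api": "servo_tool", "payload": {
  "rows": [0, 0, 0, 0, 0, -0.05, 1, 0, 0, 0, 0, 0, -0.05, 1, 0, 0, 0, 0, 0, -0.05, 1, 0, 0, 0, 0, 0, -0.04, 1, 0, 0, 0, 0, 0, -0.02, 1]
}}

```text
clock: 16.85
ee_pos: [0.4598, -0.2032, 0.1961]
tool_rot: [[0.0, 0.982, 0.187], [-0.0, 0.187, -0.982], [-1.0, 0.0, 0.0]]
force: [0.2, 0.5, -2.8]
gripper_width: 0.2
```

Run:
```python
from h import *
s=r.sense();R=s['tool_rot'];print(s['clock'],s['ee_pos'],s['force'],s['wrist_torque'],s['gripper_width'],np.arctan2(R[1,1],R[0,1])-np.pi/2,R[:,0])
im=r.capture("side");w=r.capture("wrist");t=r.capture("top")
cv2.imwrite("pics/s9f.png",im)
cv2.imwrite("pics/s9.png",cv2.resize(im[160:310,235:395],None,fx=4,fy=4,interpolation=2)[:600])
cv2.imwrite("pics/w9.png",np.clip(w.astype(float)*1.3,0,255).astype('uint8'))
cv2.imwrite("pics/t9.png",t)
```

```text
16.85 [ 0.45976092 -0.20318691  0.19605376] [ 0.19484614  0.46492474 -2.80087959] [ 0.02605048  0.02534947 -0.03178773] 0.20007955377841352 -1.3829912839141147 [ 2.09496665e-04 -1.66423736e-04 -9.99999964e-01]
```

View pics/s9.png

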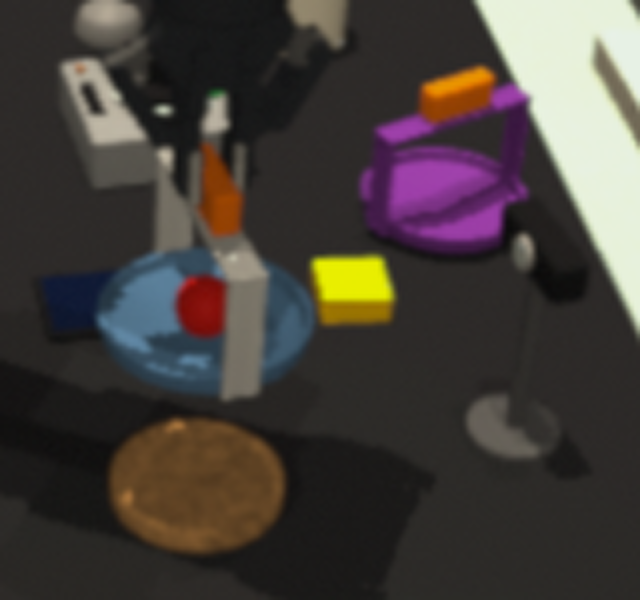

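View pics/w9.png

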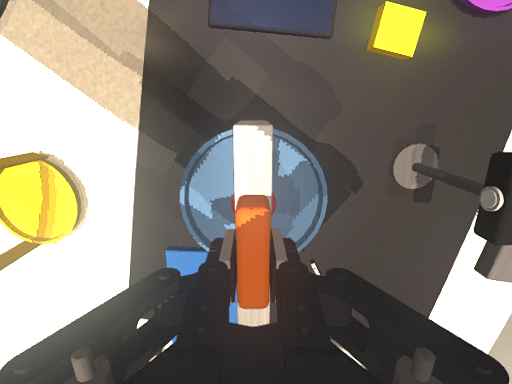

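View pics/t9.png

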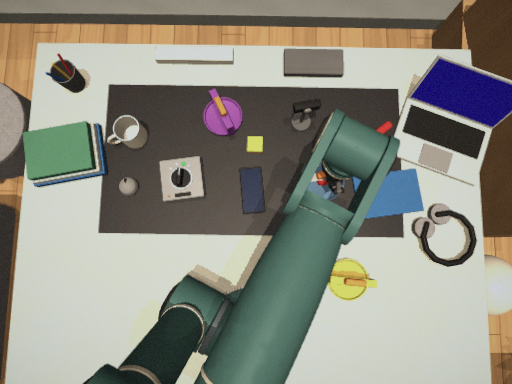

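Run:
```python
from h import *
S=r.get_calibration("side");W=r.get_calibration("wrist");T=r.get_calibration("top")
f=lambda q:((q[0]+.5)/4-.5+235,(q[1]+.5)/4-.5+160)
im=cv2.imread("pics/s9f.png").astype(int)
m=(im[...,2]>90)&(im[...,1]<45)&(im[...,0]<45);m[:225]=0;m[250:]=0;m[:,:270]=0;m[:,296:]=0
ys,xs=np.nonzero(m);print("red box",xs.min(),xs.max(),ys.min(),ys.max())
b=f((204,306));
for uv in (b,((xs.min()+xs.max())/2,(ys.min()+ys.max())/2)):
    o,d=ray(S,uv)
    # closest point to dish axis
    A=np.array([.4598,-.2032]); t=((A-o[:2])@d[:2])/(d[:2]@d[:2]);print("ball at axis",o+t*d, "sideways", onz(S,uv,.15))
wr=[onz(W,q,.15) for q in((233.5,202),(276,202))];print("wrist ball sides",wr)
print("coaster",onz(S,f((198,481)),.0145))
lens=tri([(S,f((522,253))),(W,(490,199))]);print("lens S,W",lens, "W at .15",onz(W,(490,199),.15),"foot W",onz(W,(416,166),.004))
g=onz(W,(253.5,252),.247);print("grip W",g)
```

```text
red box 280 290 229 243
ball at axis [ 0.45990282 -0.20321539  0.14769887] sideways [ 0.45944805 -0.20625402  0.15      ]
ball at axis [ 0.45842622 -0.20299668  0.14797189] sideways [ 0.45802961 -0.20567648  0.15      ]
wrist ball sides [array([ 0.44332495, -0.20692284,  0.15      ]), array([ 0.47886849, -0.20006902,  0.15      ])]
coaster [ 0.46103913 -0.20949287  0.0145    ]
lens S,W [ 0.66447319 -0.16217165  0.1485387 ] W at .15 [ 0.66338792 -0.16193083  0.15      ] foot W [ 0.68044663 -0.15797083  0.004     ]
grip W [ 0.45866212 -0.19785603  0.247     ]
```

Call:
{"api": "servo_tool", "payload": {
  "rows": [0, 0, 0, 0, 0, 0, 1, 0, 0, 0, 0, 0, 0, 1, 0, 0, 0, 0, 0, 0, 1, 0, 0, 0, 0, 0, 0, 1, 0, 0, 0, 0, 0, 0, 1]
}}

```text
clock: 17.5
ee_pos: [0.4597, -0.2032, 0.1957]
tool_rot: [[-0.0, 0.982, 0.189], [-0.0, 0.189, -0.982], [-1.0, -0.0, -0.0]]
force: [-0.2, -0.3, -2.4]
gripper_width: 0.198
```

Call:
{"api": "servo_tool", "payload": {
  "rows": [0, 0, 0, 0, 0, 0, 1, 0, 0, 0, 0, 0, 0, 1, 0, 0, 0, 0, 0, 0, 1, 0, 0, 0, 0, 0, 0, 1, 0, 0, 0, 0, 0, 0, 1]
}}

```text
clock: 18.0
ee_pos: [0.4598, -0.2032, 0.1957]
tool_rot: [[-0.0, 0.982, 0.189], [0.0, 0.189, -0.982], [-1.0, -0.0, -0.0]]
force: [-0.8, -0.4, -4.3]
gripper_width: 0.197
```

Run:
```python
from h import *
s=r.sense();print(s['clock'],s['ee_pos'],abs(s['qd']).max(),s['gripper_width'],s['force'])
im=r.capture("side");w=r.capture("wrist")
a=np.hstack([cv2.resize(im[90:310,215:395],None,fx=2.2,fy=2.2,interpolation=2)[:384],])
cv2.imwrite("pics/fin.png",np.hstack([a[:384],w[:,100:400]]))
```

```text
18.0 [ 0.45975092 -0.20317531  0.19567807] 0.11157206707793509 0.19739479447027958 [-0.78395237 -0.36765821 -4.25385826]
```

View pics/fin.png

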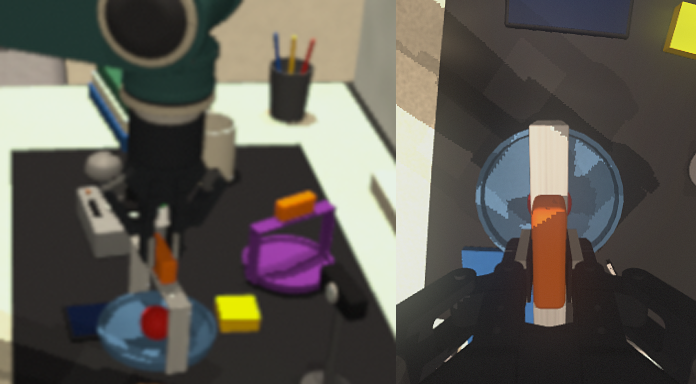

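The dish hangs level and still. The ball is centred in it, and the arch opening faces the webcam.

```bash
python3 -c "
from bench import r
print(r.finish_job())"
```

```text
the job is handed in; nothing more can be done
None
```

The dial is on the green mark, and I handed the job in at about 18 s of the 56 s allowed, with the arm still holding the blue dish above its coaster.

**Dial:** I turned it 0.9 rad to the third click. A wrist picture after release shows the pointer on the green mark. The first grip closed on nothing, because the real fingertips sit about 29 mm behind the TCP that the robot reports. I measured this from the side and wrist pictures, allowed for it in both grasps, and did not disturb anything.

**Dish:** I lifted it by the orange grip about 110 mm and turned it −1.61 rad.
- **Direction:** the arch opening faces 0.19 rad. The lens lies at about 0.19 by the top camera and about 0.20 by the wrist camera.
- **Level and centring:** the tool is vertical, the ball was centred within about 1–2 mm in the wrist picture, and the arm was still.
- **Ball height:** about 0.150 m, worked out from the lift distance with no slip seen.

**Checks that disagreed:** the side camera alone put the ball at 0.148 m. That camera showed the same 2–3 mm offset on the ball before the lift, so I trusted the lift distance. Its coaster position also differed from the dish axis by about 6 mm; I put that down to the same offset plus rough edge reading.

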